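# Pack the inlay kit board

## Task

Pack the wooden kit board for the next inlay job: the cork sanding block into the rectangular well, the glue bottle standing in the larger round well, the small ink pot in the smaller round well and the smaller steel weight in the square well, each upright and sitting flat on the bottom of its well. Leave the longer, narrower cork block, the squat jar and the larger steel weight where they stand.

Things in the scene. Friction and masses are not known exactly. Their poses are not given: they have to be found in the camera images.
- kit_board: Fixed brown board 190 (x) x 150 (y) x 14 mm, any yaw, four felt-lined wells 8 mm deep (floors 6 mm above the table). Origin: centre of the underside, z up. Well centres (x, y) in its frame, mm: rectangle 104 (x) by 74 at (-33, 28); larger round, diameter 60, at (57, 29); smaller round, diameter 50, at (-46, -41); square 54 x 54, sides along x and y, at (48, -41).
- sanding_block: Cork sanding block with abrasive paper on its underside, 56 mm (x) by 86 mm (y) by 27 mm high, about 50 g; the shorter and broader of the two brown blocks. Origin at the centre of its underside, z up; it stands loose on the table at the start.
- glue_bottle: White glue bottle with a red nozzle, round body 41 mm in diameter up to 96 mm high, 132 mm high with the nozzle, about 130 g, closed. Origin at the centre of its underside, z up; it stands loose on the table at the start. Obstacles on the way: black panel stacks 117 mm high; chest 217 mm high, back right (x over 0.64, y under -0.09 m).
- ink_pot: Small white ink pot with a black rim, 36 mm in diameter, 34 mm high, about 35 g, empty; the narrower and slightly taller of the two pots. Origin at the centre of its underside, z up; it stands loose on the table at the start.
- small_weight: Smaller steel press weight: square base 38 x 38 x 24 mm (sides along x and y) with a round knob on top, 20 mm in diameter from 30 to 48 mm high, on a 14 mm neck; about 250 g. Origin at the centre of its underside, z up; it stands loose on the table at the start.
- cork_block: Look-alike to leave: plain cork block, 42 mm (x) by 94 mm (y) by 27 mm high, longer and narrower than the sanding block. Origin at the centre of its underside, z up; it stands loose on the table at the start.
- squat_jar: Look-alike to leave: squat closed white jar with a broad black collar, 58 mm in diameter, 30 mm high, wider than the ink pot. Origin at the centre of its underside, z up; it stands loose on the table at the start.
- large_weight: Look-alike to leave: larger steel press weight, square base 58 x 58 x 24 mm (sides along x and y) with the same round knob, 48 mm high, about 500 g. Origin at the centre of its underside, z up; it stands loose on the table at the start.
Not all that is in view belongs to the job. Leave any orange look-alike of the glue_bottle alone.

How it is judged:
At the end, for the whole second after the job is handed in: Each kit item upright (0.12 rad), at rest on the floor of its own well: origin under 10 mm above the board's underside, within 12.5 mm of the well centre in the board's x and y. Cork block, squat jar and large weight upright, at rest, within 25 mm of their start (x of sanding_block in the frame of kit_board between -0.0455 and -0.0205 m and y of sanding_block in the frame of kit_board between 0.0155 and 0.0405 m and z of each of sanding_block, glue_bottle, ink_pot, small_weight in the frame of kit_board below 0.01 m and angle between each of sanding_block, glue_bottle, ink_pot, small_weight, cork_block, squat_jar, large_weight's own z axis and vertical below 0.12 rad and linear speed of each of sanding_block, glue_bottle, ink_pot, small_weight, cork_block, squat_jar, large_weight below 0.02 m/s and x of glue_bottle in the frame of kit_board between 0.0445 and 0.0695 m and y of glue_bottle in the frame of kit_board between 0.0165 and 0.0415 m and x of ink_pot in the frame of kit_board between -0.0585 and -0.0335 m and y of ink_pot in the frame of kit_board between -0.0535 and -0.0285 m and x of small_weight in the frame of kit_board between 0.0355 and 0.0605 m and y of small_weight in the frame of kit_board between -0.0535 and -0.0285 m and distance of each of cork_block, squat_jar, large_weight from where it was at the start of the episode below 0.025 m); the robot touches nothing.
It also fails if it takes over 120 s, if anything falls off the work surface, if the arm or the gripper's body presses on something with over 40 N, if the wrist force passes 120 N, or if a joint passes its speed limit or range.

## Robot

A 6-joint arm with a two-finger parallel gripper is mounted at the origin on the work surface; the furniture and walls round the work are solid. World frame = base frame: x ahead of the robot, y to its left, z up, the work surface at z = 0. Lengths are in m, angles in rad, forces in N, time in s.
With the tool pointing down it reaches from about 0.275 to 0.825 m from the base axis. Payload 4.9 kg.
Tool frame: the origin (TCP) lies midway between the tips of the shut fingers; the grasp point (between the pads) lies 19 mm behind it (grip_point_offset is the distance from the TCP to the grasp point, in m); z points along the fingers, x is the direction in which the jaws open and shut, and the axes are right-handed (so a half turn about z gives the same grasp; the last joint's range is limited). The gripper opens to 85 mm and grips with 20 to 120 N. Pads are 22 mm wide; open, the fingers measure 114 mm over their backs; the gripper's body (76 mm by 85 mm) begins 54 mm behind the grasp point. The pads swing forward as they close: fully open they stand 13 mm farther back than shut.
Start: joints at [-1.356, 0.326, -0.193, 1.052, 0, 1.437], TCP at [0.188, -0.517, 0.231] pointing down, gripper open.
Joint ranges: [-2.65, 2.65], [-0.97, 1.79], [-1.3, 1.35], [-1.93, 2.1], [-1.47, 1.37], [-3.14, 3.14]. Speed limits (rad/s): [2.57, 2.57, 3.14, 3.14, 3.14, 3.14].

## Interface

Orientations are given as a rotation vector (axis times angle).
In Python, from cell import * gives the robot as it stands. Calls block until the motion is done:
- movep(position, orientation): joint-space move of the TCP to a pose.
- move_l(position, velocity=0.15, rot=None, until_force=None): straight line of the TCP; rot=None keeps the orientation; velocity is the mean speed in m/s. With until_force (N) it stops when the force on the tool has changed by that much, and returns True; else False.
- set_joints(angles): joint-space move.
- let_go() and grab(newtons=None): open the fingers fully, or close them until they stop; newtons is the grip in N (None keeps the last).
- sleep(seconds).
- ik(position, orientation): joint angles nearest the present ones, or None.
- get_state(): the state.
- grab_frame(name): name is "scene" or "top"; returns a dict with "img" (480x640x3 uint8, red, green, blue), "fx", "fy", "cx", "cy" (pixels), "k1" (the pictures are not rectified: a ray, as slopes to the right and down, at radius r is drawn at 1 + k1 r^2 times it, then the intrinsics apply), "cam_to_world" (4x4, takes a point from camera to world coordinates). Camera axes: x right, y down, z forward; pixel columns grow to the right and rows downward; lengths in m; the calibration is good to about 2 mm. A picture is of the moment at which its call begins. There is no depth.
A pose or a line that the arm cannot do raises MotionError and nothing moves.
- sign_off(): hands the job in, once; it reports no verdict.
Trained networks look in the newest picture that a camera, given by its name, has taken for a name from the list of things; names that differ only in an ending like _2 or _b are one class to them, and where a whole thing is asked for, a point or a joint stands for the part that bears it (a point fixed in the world has none). Each returns a list of dicts, best first, with "score" (0 to 1); they miss things now and then, are a little off and sometimes report something else, mostly with a low value. They report only what shows in the picture. A call takes as long as a camera call. They do not tell look-alikes from the thing itself.
- spot_in(camera, name): "centre" ([column, row] in pixels, amid what is visible of it).
- silhouettes(camera, name): "mask" (480x640 bool, what is visible of it) and "centre" ([column, row] in pixels, amid what is visible of it).
- tip_of(camera, name): "centre" ([column, row] in pixels: a listed point, or the origin of a listed thing).
The state is a dict: "clock": time; "q": joint angles; "joint_velocities": joint speeds; "tau": joint torques, N m; "position": TCP position; "eef_rot": TCP orientation; "contact_force": force on the tool from outside, world axes, zero at the start; "wrist_torque": the same for the moment, N m; "finger_gap": opening from 0.0 (shut) to 1.0 (fully open).
Only numpy, scipy, OpenCV 4.12 (cv2) and the standard library are available. Lean on these libraries where they do the work, as an engineer would, in place of code of your own. Each camera call takes 0.05 s, during which the arm holds its last target.

## Working session

There is one attempt and no reset: what is moved stays moved. The work goes in short steps, each a Python script; the robot and the scene stay as the last script left them, time stands still between calls to the robot, and variables do not carry over. Pictures are saved under pics/ and viewed, and the job is handed in when it is done.

```bash
ls; mkdir -p pics
python3 - <<'E'
from cell import *
import cv2,numpy as np
for n in ("scene","top"):
    f=grab_frame(n); cv2.imwrite(f"pics/{n}0.png",f["img"][:,:,::-1])
    print(n,f["fx"],f["fy"],f["cx"],f["cy"],f["k1"]);print(np.round(f["cam_to_world"],4))
    for o in "kit_board sanding_block glue_bottle ink_pot small_weight cork_block squat_jar large_weight".split():
        print(o,[(round(d["score"],2),np.round(d["centre"]).tolist()) for d in tip_of(n,o)])
print(get_state()["clock"])
E
```

```text
pics
scene 486.4436029787574 486.4436029787574 322.5367733810576 239.13257220198898 -0.11099537991261611
[[-0.4928 -0.4524  0.7433 -0.27  ]
 [-0.8701  0.2442 -0.4282  0.4101]
 [ 0.0122 -0.8578 -0.5139  0.6072]
 [ 0.      0.      0.      1.    ]]
kit_board [(0.66, [184.0, 291.0])]
sanding_block []
glue_bottle []
ink_pot [(0.73, [263.0, 321.0])]
small_weight [(0.86, [174.0, 351.0])]
cork_block []
squat_jar []
large_weight [(0.63, [402.0, 277.0])]
top 587.9170999458099 587.9170999458099 317.4681042249473 236.0932537624306 0.022994843846687433
[[ 0.029  -0.9948  0.0976  0.3722]
 [-0.9996 -0.0285  0.0071 -0.0298]
 [-0.0043 -0.0978 -0.9952  1.572 ]
 [ 0.      0.      0.      1.    ]]
kit_board [(0.72, [212.0, 220.0])]
sanding_block [(0.83, [454.0, 271.0])]
glue_bottle [(0.74, [439.0, 218.0]), (0.63, [416.0, 245.0])]
ink_pot [(0.55, [255.0, 279.0])]
small_weight [(0.54, [188.0, 282.0])]
cork_block []
squat_jar [(0.92, [313.0, 178.0])]
large_weight [(0.9, [371.0, 289.0])]
0.9
```

View pics/scene0.png

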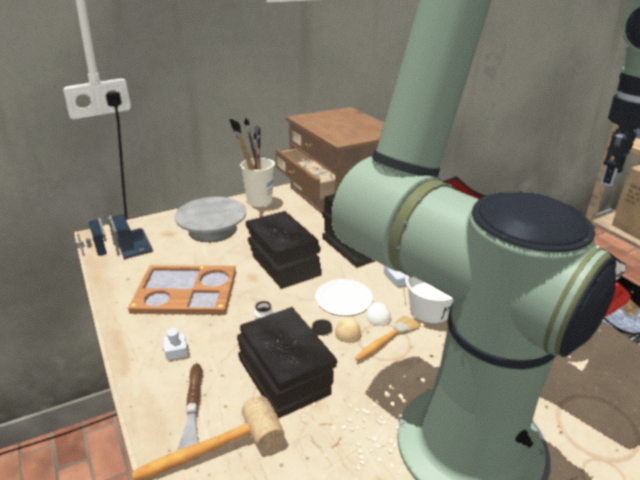

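View pics/top0.png

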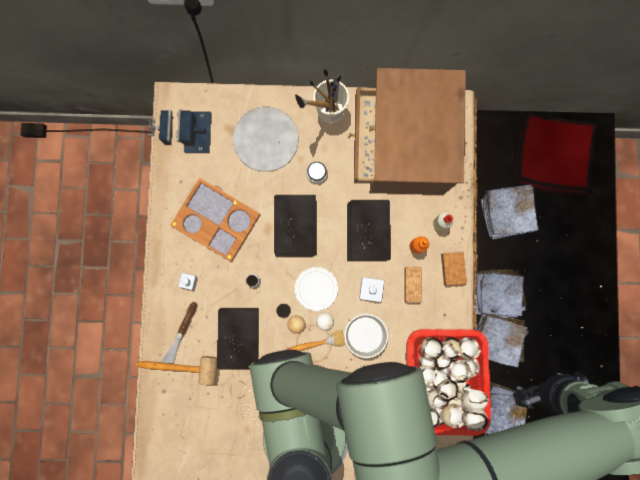

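Run:
```python
import cv2
a=cv2.imread("pics/top0.png")
cv2.imwrite("pics/top0z.png",cv2.resize(a[150:350,130:390],None,fx=3,fy=3,interpolation=cv2.INTER_CUBIC))
cv2.imwrite("pics/top0y.png",cv2.resize(a[150:350,340:540],None,fx=3,fy=3,interpolation=cv2.INTER_CUBIC))
```

```text
(no output)
```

View pics/top0z.png

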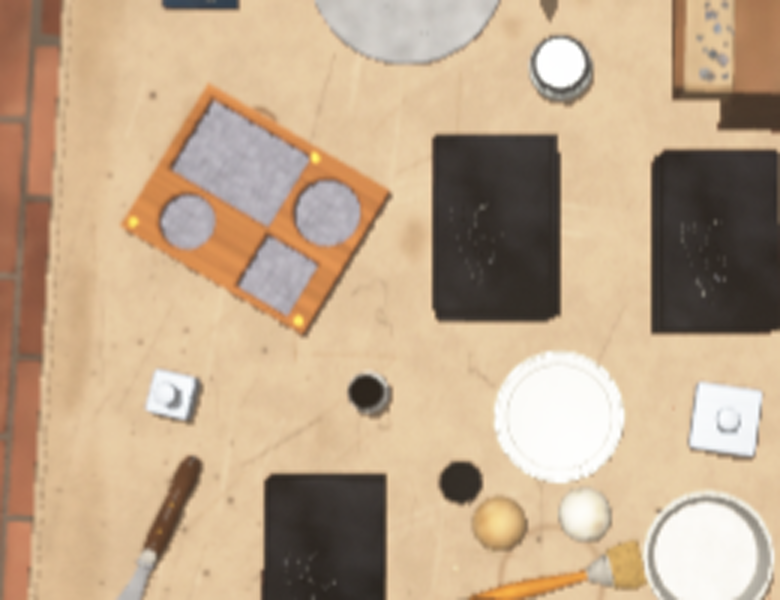

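View pics/top0y.png

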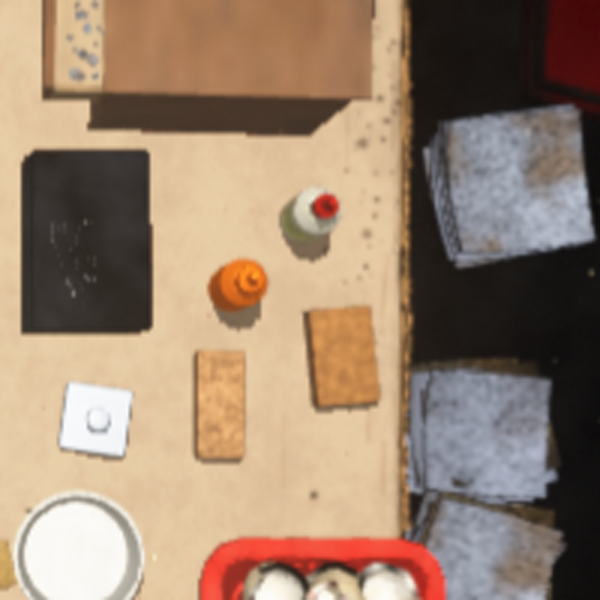

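Top view: board at (215,219) px, sanding block (454,269), white glue bottle base (~441,222) with the orange one at (420,245), ink pot (253,281), small weight (188,282). To be left: cork block (413,285), jar (317,173), large weight (371,290). Next I fit the poses by matching model outlines to the masks.

```bash
cat > h.py <<'E'
from cell import *
import cv2,numpy as np
from scipy.optimize import minimize
from scipy.spatial.transform import Rotation as R
def proj(f,P):
    T=np.linalg.inv(f["cam_to_world"]); p=np.atleast_2d(P)@T[:3,:3].T+T[:3,3]
    s=p[:,:2]/p[:,2:]; r2=(s**2).sum(1,keepdims=True); s=s*(1+f["k1"]*r2)
    return s*[f["fx"],f["fy"]]+[f["cx"],f["cy"]]
def back(f,uv,z):
    d=(np.array(uv,float)-[f["cx"],f["cy"]])/[f["fx"],f["fy"]]; s=d.copy()
    for _ in range(20): s=d/(1+f["k1"]*(s@s))
    M=f["cam_to_world"]; v=M[:3,:3]@[*s,1]; return M[:3,3]+v*(z-M[2,3])/v[2]
def box(x,y,z0,z1): return np.array([[a*x/2,b*y/2,c] for a in(-1,1) for b in(-1,1) for c in(z0,z1)])/1000
def cyl(d,z0,z1): 
    t=np.linspace(0,2*np.pi,40,endpoint=False); return np.array([[d/2*np.cos(a),d/2*np.sin(a),c] for a in t for c in(z0,z1)])/1000
M={"kit_board":[box(190,150,0,14)],"sanding_block":[box(56,86,0,27)],"cork_block":[box(42,94,0,27)],
"ink_pot":[cyl(36,0,34)],"squat_jar":[cyl(58,0,30)],"glue_bottle":[cyl(41,0,85),cyl(14,85,132)],
"small_weight":[box(38,38,0,24),cyl(20,30,48)],"large_weight":[box(58,58,0,24),cyl(20,30,48)]}
def fit(views,name,x0,yaws,base=0.):
    """views: list of (frame,mask)"""
    def cost(p):
        c=0;cs,sn=np.cos(p[2]),np.sin(p[2]);Rz=np.array([[cs,-sn,0],[sn,cs,0],[0,0,1]])
        for f,m in views:
            img=np.zeros((480*4,640*4),np.uint8)
            for part in M[name]:
                uv=proj(f,part@Rz.T+[p[0],p[1],base])
                h=cv2.convexHull(((uv+.5)*4*16-8).astype(np.int32)); cv2.fillConvexPoly(img,h,255,shift=4)
            a=cv2.resize(img,(640,480),interpolation=cv2.INTER_AREA)/255.
            c+=1-np.minimum(a,m).sum()/np.maximum(a,m).sum()
        return c/len(views)
    best=None
    for y in yaws:
        s=np.array([[0,0,0],[.006,0,0],[0,.006,0],[0,0,.2]])+[x0[0],x0[1],y]
        r=minimize(cost,s[0],method="Nelder-Mead",options=dict(initial_simplex=s,xatol=1e-4,fatol=1e-4,maxiter=150))
        if best is None or r.fun<best.fun: best=r
    return best.x,1-best.fun
E
cat > a.py <<'E'
from h import *
f=grab_frame("top")
approx={"kit_board":(215,219),"sanding_block":(454,269),"glue_bottle":(443,220),"ink_pot":(253,281),"small_weight":(188,282),"cork_block":(413,285),"squat_jar":(317,173),"large_weight":(371,290)}
for n,a in approx.items():
    ms=silhouettes("top",n)
    ms=[m for m in ms if np.hypot(*(np.array(m["centre"])-a))<12]
    if not ms: print(n,"none",back(f,a,.02));continue
    m=ms[0]; z={"kit_board":.007,"glue_bottle":.05}.get(n,.015)
    yaws=[0] if M[n][0].shape[0]>8 else [0,.5,-.5,1,-1,1.5]
    p,q=fit([(f,m["mask"].astype(float))],n,back(f,m["centre"],z)[:2],yaws)
    print(n,round(m["score"],2),np.round(m["centre"],1),m["mask"].sum(),np.round(p,4),"iou",round(q,3), "r",round(np.hypot(p[0],p[1]),3))
print(get_state()["clock"])
E
python3 a.py
```

```text
kit_board 0.81 [213.9 220.3] 4005 [0.5622 0.2571 1.066 ] iou 0.982 r 0.618
sanding_block 0.77 [456.4 267.6] 729 [ 0.4491 -0.3802 -1.4723] iou 0.918 r 0.588
glue_bottle 0.65 [439.5 220.1] 243 [ 0.5668 -0.3437  0.2549] iou 0.756 r 0.663
ink_pot 0.63 [252.3 280.3] 147 [0.4014 0.1499 0.1479] iou 0.855 r 0.428
small_weight 0.6 [188.  280.6] 228 [ 0.396   0.3207 -0.1938] iou 0.898 r 0.51
cork_block 0.74 [415.  284.6] 629 [ 0.404  -0.2728  1.5799] iou 0.97 r 0.488
squat_jar 0.71 [317.  174.7] 368 [ 0.6968 -0.0088  0.0457] iou 0.88 r 0.697
large_weight 0.84 [371.2 289.3] 511 [ 0.3876 -0.1642 -0.1036] iou 0.949 r 0.421
1.35
```

```bash
cat > poses.py <<'E'
P={"kit_board":[.5622,.2571,1.066-3.14159],"sanding_block":[.4491,-.3802,-1.4723],"glue_bottle":[.5668,-.3437,0],"ink_pot":[.4014,.1499,0],"small_weight":[.396,.3207,-.194]}
E
cat > ov.py <<'E'
from h import *; from poses import P; import sys
def draw(cam,crop,k,out,P=P):
    f=grab_frame(cam);u0,v0,u1,v1=crop
    im=cv2.resize(f["img"][v0:v1,u0:u1,::-1],None,fx=k,fy=k,interpolation=cv2.INTER_CUBIC)
    for n,p in P.items():
        c,s=np.cos(p[2]),np.sin(p[2]);Rz=np.array([[c,-s,0],[s,c,0],[0,0,1]])
        parts=[(q,(0,0,255)) for q in M[n]]
        T=[]
        if n=="kit_board":
            o=lambda a,x,y:a+np.array([x,y,0])/1000
            T=[o(box(104,74,14,14),-33,28),o(cyl(60,14,14),57,29),o(cyl(50,14,14),-46,-41),o(box(54,54,14,14),48,-41)]
        for q,col in parts+[(t,(0,255,0)) for t in T]:
            uv=proj(f,q@Rz.T+[p[0],p[1],0])
            h=cv2.convexHull((((uv-[u0,v0]+.5)*k-.5)*16).astype(np.int32))
            cv2.polylines(im,[h],True,col,1,shift=4)
    cv2.imwrite(out,im)
if __name__=="__main__":
    draw("top",(160,165,270,300),5,"pics/ovA.png"); draw("top",(400,195,490,300),5,"pics/ovB.png"); draw("scene",(110,240,300,380),4,"pics/ovC.png")
E
python3 ov.py
```

```text
(no output)
```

View pics/ovA.png

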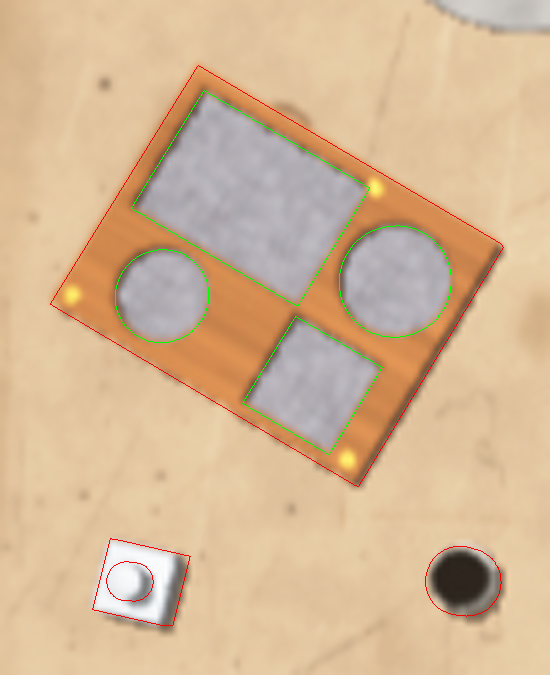

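View pics/ovB.png

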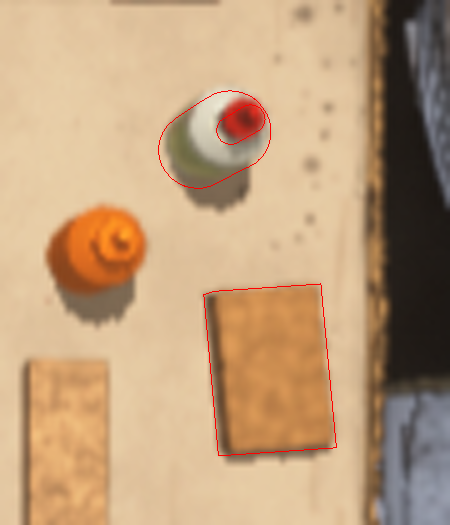

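View pics/ovC.png

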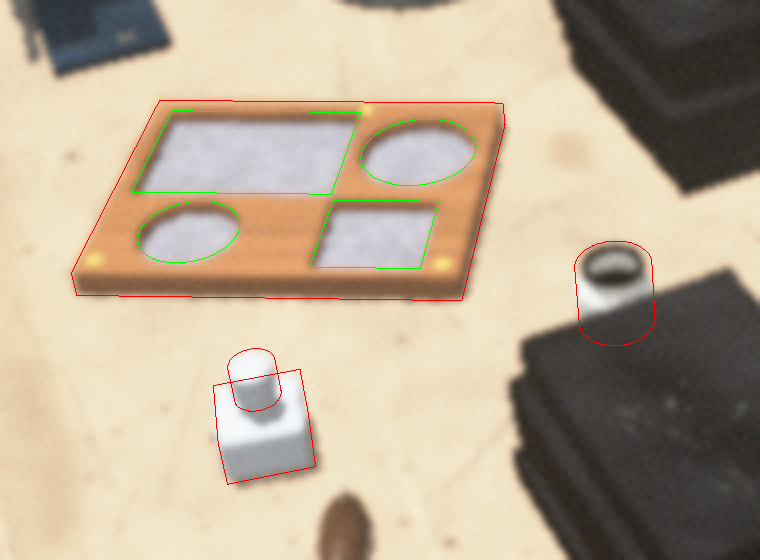

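```bash
cat > pp.py <<'E'
from h import *; from poses import P
def rot(a): return (R.from_euler("z",a)*R.from_euler("x",np.pi)).as_rotvec()
def well(x,y):
    b=P["kit_board"];c,s=np.cos(b[2]),np.sin(b[2]); return np.array([b[0]+c*x-s*y,b[1]+s*x+c*y])/1
W={"sanding_block":(-.033,.028),"glue_bottle":(.057,.029),"ink_pot":(-.046,-.041),"small_weight":(.048,-.041)}
W={k:well(*v) for k,v in W.items()}
def st(): 
    s=get_state(); return round(s["clock"],2),np.round(s["position"],4),round(s["finger_gap"],3),np.round(s["contact_force"],1)
E
python3 - <<'E'
from pp import *
f=grab_frame("top"); print("stack edge",[np.round(back(f,u,.117),3) for u in((219,309),(258,308),(275,257),(316,257),(348,260),(390,261),(348,200))])
print(W)
b=P["kit_board"][2]
for n,a,z,w in [("sanding_block",P["sanding_block"][2],.0045,b+np.pi/2),("ink_pot",np.pi/2,.008,b),("small_weight",-.194,.027,b),("glue_bottle",1.3,.065,b)]:
  for (xy,ang) in ((P[n][:2],a),(W[n],w)):
    for k in (-1,0,1):
      for zz in (z+.006,.25):
        q=ik([*xy,zz],rot(ang+k*np.pi)); print(n,np.round(ang+k*np.pi,2),zz,None if q is None else np.round(q,2))
E
```

```text
stack edge [array([0.328, 0.217, 0.117]), array([0.333, 0.122, 0.117]), array([0.46 , 0.084, 0.117]), array([ 0.463, -0.017,  0.117]), array([ 0.458, -0.097,  0.117]), array([ 0.458, -0.201,  0.117]), array([ 0.608, -0.093,  0.117])]
{'sanding_block': array([0.60266737, 0.2724425 ]), 'glue_bottle': array([0.56001622, 0.19318419]), 'ink_pot': array([0.54856059, 0.31719132]), 'small_weight': array([0.50309967, 0.23491554])}
sanding_block -4.61 0.010499999999999999 [-0.83  0.62 -0.34  0.6   0.   -0.93]
sanding_block -4.61 0.25 [-0.83  0.39 -0.05  1.13  0.   -0.93]
sanding_block -1.47 0.010499999999999999 [-0.83  0.62 -0.34  0.6   0.    2.22]
sanding_block -1.47 0.25 [-0.83  0.39 -0.05  1.13  0.    2.22]
sanding_block 1.67 0.010499999999999999 [-0.83  0.62 -0.34  0.6   0.   -0.93]
sanding_block 1.67 0.25 [-0.83  0.39 -0.05  1.13  0.   -0.93]
sanding_block -3.65 0.010499999999999999 [ 0.31  0.73 -0.12  0.72  0.   -0.75]
sanding_block -3.65 0.25 [ 0.31  0.53  0.17  1.21  0.   -0.75]
sanding_block -0.5 0.010499999999999999 [ 0.31  0.73 -0.12  0.72  0.    2.39]
sanding_block -0.5 0.25 [0.31 
[... 1697 characters left out ...]
0.18  1.21  0.    2.76]
glue_bottle 1.3 0.07100000000000001 [-0.66  0.66 -0.07  0.84  0.   -0.39]
glue_bottle 1.3 0.25 [-0.66  0.53  0.18  1.21  0.   -0.39]
glue_bottle 4.44 0.07100000000000001 [-0.66  0.66 -0.07  0.84 -0.    2.76]
glue_bottle 4.44 0.25 [-0.66  0.53  0.18  1.21 -0.    2.76]
glue_bottle -5.22 0.07100000000000001 [ 0.21  0.55 -0.28  0.74  0.    0.71]
glue_bottle -5.22 0.25 [ 0.21  0.39 -0.04  1.13  0.    0.71]
glue_bottle -2.08 0.07100000000000001 [ 0.21  0.55 -0.28  0.74  0.   -2.43]
glue_bottle -2.08 0.25 [ 0.21  0.39 -0.04  1.13  0.   -2.43]
glue_bottle 1.07 0.07100000000000001 [ 0.21  0.55 -0.28  0.74  0.    0.71]
glue_bottle 1.07 0.25 [ 0.21  0.39 -0.04  1.13  0.    0.71]
```

Run:
```python
from pp import *
n="sanding_block";x,y,a=P[n];a+=np.pi
movep([x,y,.2],rot(a)); move_l([x,y,.0045],.15); print(st())
grab(40); print(st())
move_l([x,y,.03],.08); print(st())
f=grab_frame("top"); cv2.imwrite("pics/g1.png",cv2.resize(f["img"][200:320,390:510,::-1],None,fx=4,fy=4))
f=grab_frame("scene"); cv2.imwrite("pics/g1s.png",f["img"][:,:,::-1])
```

```text
(5.03, array([ 0.4496, -0.3808,  0.0054]), 1.001, array([-0.3, -0.7, -0.7]))
(5.42, array([ 0.4495, -0.3807,  0.0054]), 0.631, array([-1. , -0.5,  6.1]))
(5.89, array([ 0.4493, -0.3804,  0.0304]), 0.634, array([ 0.1, -0.8, -1. ]))
```

View pics/g1.png

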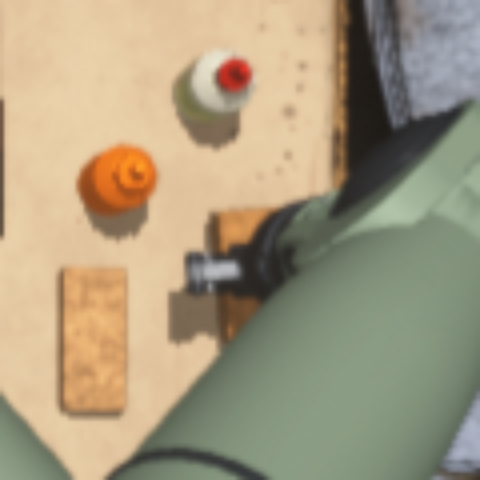

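Run:
```python
from pp import *
n="sanding_block";x,y,a=P[n];a+=np.pi
b=P["kit_board"][2]
move_l([x,y,.27],.25); X,Y=W[n]
movep([X,Y,.27],rot(b+1.5*np.pi)); print(st())
move_l([X,Y,.06],.2); print(st())
f=grab_frame("top"); cv2.imwrite("pics/p1.png",cv2.resize(f["img"][150:300,140:300,::-1],None,fx=4,fy=4))
f=grab_frame("scene"); cv2.imwrite("pics/p1s.png",cv2.resize(f["img"][220:340,90:290,::-1],None,fx=4,fy=4))
```

```text
(9.48, array([0.6031, 0.2713, 0.27  ]), 0.637, array([-0.2, -0.2, -0.6]))
(10.68, array([0.6037, 0.2727, 0.0613]), 0.633, array([-0.3,  0.4,  0.6]))
```

View pics/p1s.png

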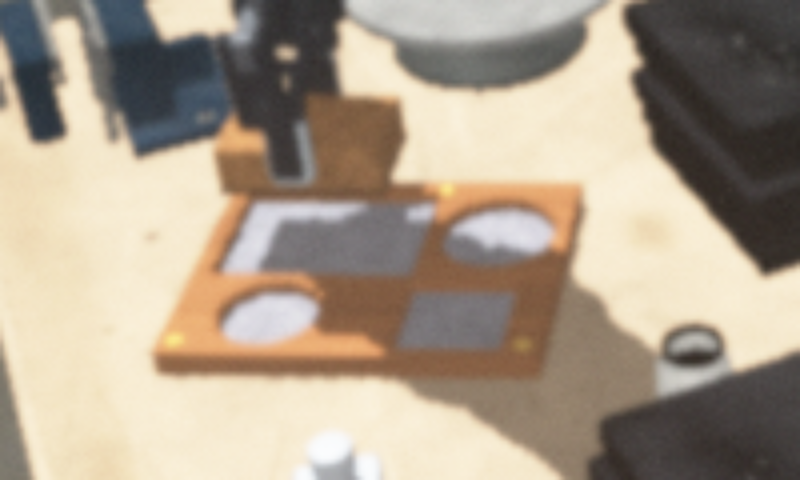

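View pics/p1.png

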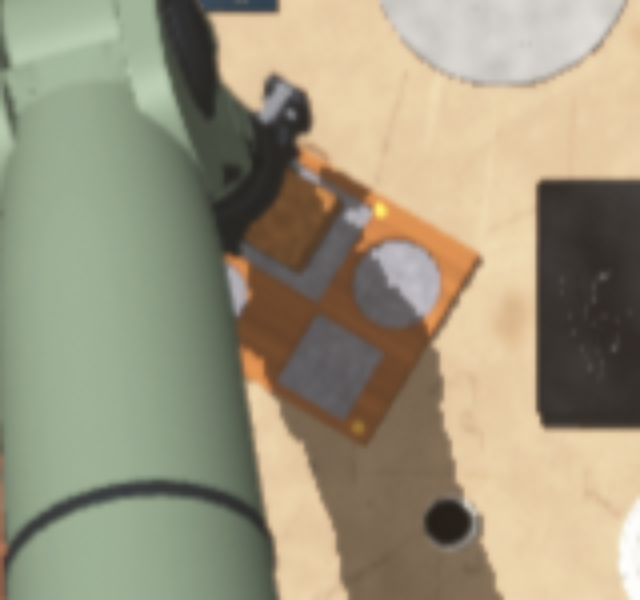

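Run:
```python
from pp import *
X,Y=W["sanding_block"]
move_l([X,Y,.025],.1); print(move_l([X,Y,.0100],.03,until_force=8),st())
let_go(); print(st()); move_l([X,Y,.2],.25)
# ink pot
x,y,_=P["ink_pot"]
movep([x,y,.2],rot(np.pi/2)); 
f=grab_frame("scene"); cv2.imwrite("pics/p2s.png",cv2.resize(f["img"][220:340,90:290,::-1],None,fx=4,fy=4))
move_l([x,y,.008],.15); print(st()); grab(30); print(st()); move_l([x,y,.05],.1); print(st())
f=grab_frame("top"); cv2.imwrite("pics/p2.png",cv2.resize(f["img"][150:300,140:300,::-1],None,fx=4,fy=4))
f=grab_frame("scene"); cv2.imwrite("pics/p2t.png",cv2.resize(f["img"][240:360,180:380,::-1],None,fx=4,fy=4))
```

```text
True (11.76, array([0.6027, 0.2724, 0.0114]), 0.632, array([-0.4, -0.2,  4.9]))
(12.18, array([0.6019, 0.2722, 0.0103]), 0.996, array([-1.1, -0.1, -0.5]))
(15.5, array([0.402 , 0.15  , 0.0085]), 1.0, array([-0.2, -0.9,  0.5]))
(16.02, array([0.4017, 0.1499, 0.0085]), 0.404, array([-1.6, -0.6,  6.3]))
(16.59, array([0.4014, 0.1499, 0.0499]), 0.405, array([ 0.5,  0.8, -1.4]))
```

View pics/p2.png

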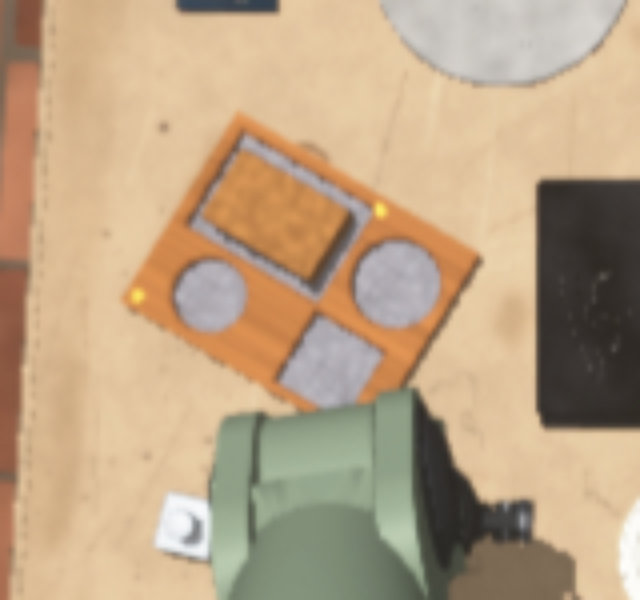

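View pics/p2t.png

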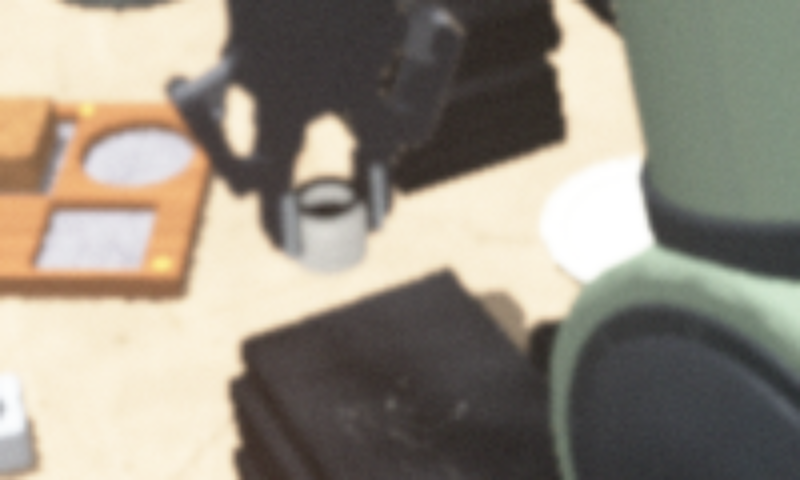

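Run:
```python
from pp import *
x,y,_=P["ink_pot"]; b=P["kit_board"][2]+np.pi
move_l([x,y,.16],.2); X,Y=W["ink_pot"]
movep([X,Y,.16],rot(b)); move_l([X,Y,.03],.15); print(st())
print(move_l([X,Y,.0135],.03,until_force=8),st())
let_go(); print(st()); move_l([X,Y,.15],.25)
x,y,_=P["small_weight"]
movep([x,y,.15],rot(-.194+np.pi/2)); move_l([x,y,.027],.12); print(st()); grab(60); print(st()); move_l([x,y,.06],.1); print(st())
f=grab_frame("top"); cv2.imwrite("pics/p3.png",cv2.resize(f["img"][150:300,140:300,::-1],None,fx=4,fy=4))
f=grab_frame("scene"); cv2.imwrite("pics/p3t.png",cv2.resize(f["img"][240:380,90:290,::-1],None,fx=4,fy=4))
```

```text
(19.3, array([0.5494, 0.3174, 0.0311]), 0.406, array([-0.4, -0. , -1. ]))
True (19.82, array([0.5484, 0.3172, 0.0145]), 0.409, array([-0.6,  0. ,  4.8]))
(20.38, array([0.5478, 0.3169, 0.0138]), 0.998, array([0.3, 0. , 0.4]))
(22.9, array([0.3966, 0.321 , 0.0275]), 1.003, array([-0.2,  1. ,  0.4]))
(23.53, array([0.3961, 0.3206, 0.0274]), 0.208, array([-1.4, -1. ,  4.9]))
(24.02, array([0.396 , 0.3207, 0.0599]), 0.209, array([ 0.2,  0.1, -3. ]))
```

View pics/p3.png

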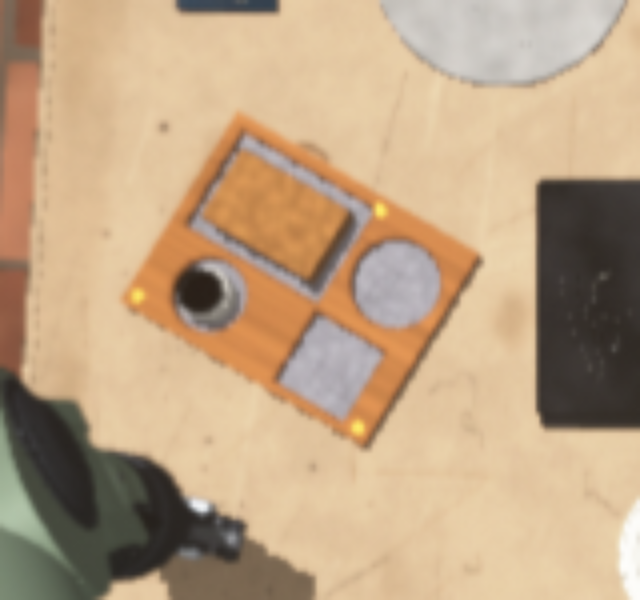

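View pics/p3t.png

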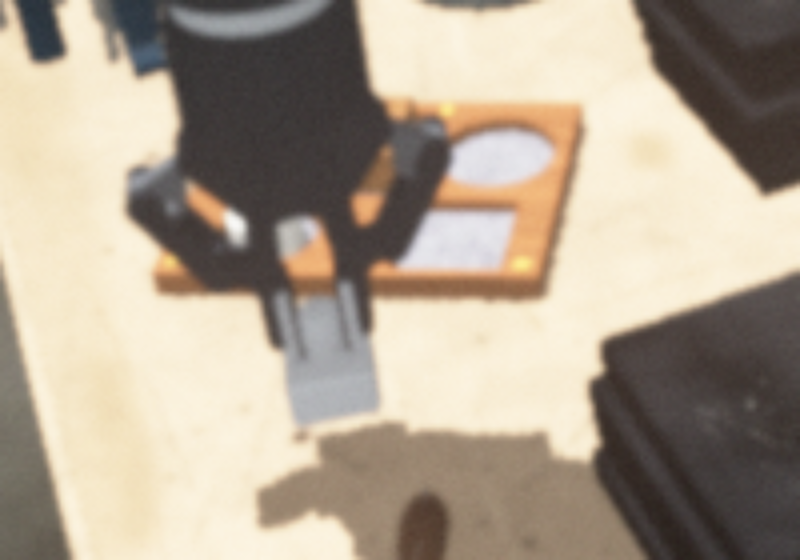

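```bash
python3 - <<'E'
from pp import *
x,y,_=P["small_weight"]; b=P["kit_board"][2]+np.pi
move_l([x,y,.12],.2); X,Y=W["small_weight"]
movep([X,Y,.12],rot(b)); move_l([X,Y,.05],.15); print(st())
print(move_l([X,Y,.0322],.03,until_force=8),st())
let_go(); print(st()); move_l([X,Y,.27],.3)
x,y,_=P["glue_bottle"]
movep([x-.09,y+.05,.27],rot(1.3)); print(st())
f=grab_frame("top"); cv2.imwrite("pics/p4.png",cv2.resize(f["img"][150:300,140:300,::-1],None,fx=4,fy=4))
E
python3 a.py
```

```text
(25.79, array([0.5028, 0.2355, 0.0503]), 0.212, array([ 0.5,  0.2, -1.5]))
True (26.35, array([0.503 , 0.2348, 0.0333]), 0.205, array([0.3, 0.3, 5. ]))
(27.02, array([0.502 , 0.2346, 0.0325]), 0.997, array([0.1, 0.2, 0.2]))
(29.88, array([ 0.4772, -0.2929,  0.2699]), 0.995, array([0.1, 0.1, 0.1]))
kit_board 0.91 [215.5 223.5] 2924 [0.5623 0.2576 1.0619] iou 0.715 r 0.619
sanding_block none [ 0.44774021 -0.38040684  0.02      ]
glue_bottle 0.52 [442.3 220.1] 250 [ 0.569  -0.3417  0.1015] iou 0.78 r 0.664
ink_pot none [0.40084074 0.14755333 0.02      ]
small_weight none [0.39337025 0.31837423 0.02      ]
cork_block none [ 0.40257802 -0.27330452  0.02      ]
squat_jar 0.67 [316.  173.9] 394 [ 0.6975 -0.0089  0.0453] iou 0.938 r 0.698
large_weight 0.95 [371.4 291.8] 476 [ 0.3868 -0.1652 -0.0848] iou 0.914 r 0.421
30.375
```

View pics/p4.png

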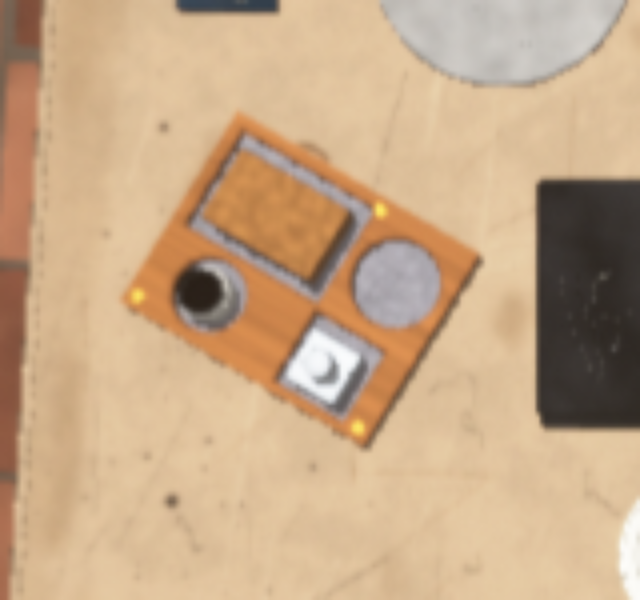

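Run:
```python
from pp import *
x,y=.568,-.343
movep([x,y,.27],rot(1.3)); print(move_l([x,y,.067],.12,until_force=12),st()); grab(50); print(st())
move_l([x,y,.09],.08); print(st())
f=grab_frame("top"); cv2.imwrite("pics/p5.png",cv2.resize(f["img"][150:300,360:500,::-1],None,fx=4,fy=4))
move_l([x,y,.27],.15)
movep([.47,-.24,.27],rot(1.3)); print(st())
f=grab_frame("scene"); cv2.imwrite("pics/p5s.png",f["img"][:,:,::-1])
```

```text
False (32.71, array([ 0.5685, -0.3434,  0.0678]), 1.001, array([ 0.1, -0.1, -0. ]))
(33.23, array([ 0.5685, -0.3434,  0.0677]), 0.437, array([-0.6, -0.7,  3.7]))
(33.67, array([ 0.5683, -0.3432,  0.0906]), 0.441, array([-0.9,  0.3, -1.3]))
(35.69, array([ 0.4699, -0.2398,  0.2701]), 0.44, array([ 0.8,  0.3, -1.4]))
```

View pics/p5.png

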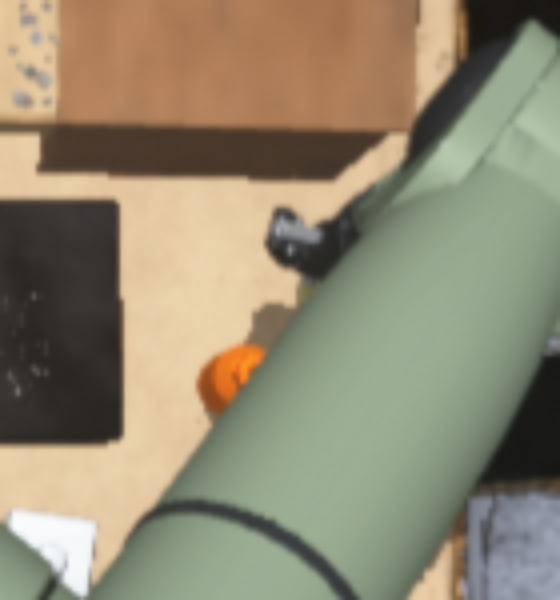

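View pics/p5s.png

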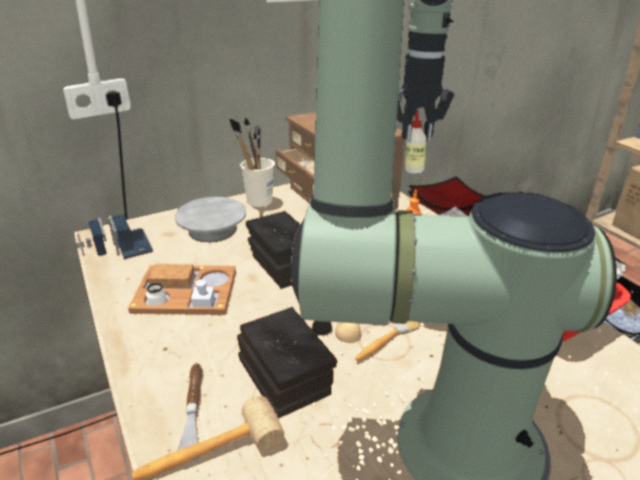

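Run:
```python
from pp import *
b=P["kit_board"][2]+np.pi; X,Y=W["glue_bottle"]
movep([X,Y,.27],rot(b)); move_l([X,Y,.1],.15); print(st())
f=grab_frame("scene"); cv2.imwrite("pics/p6.png",cv2.resize(f["img"][190:340,90:290,::-1],None,fx=4,fy=4))
f=grab_frame("top"); cv2.imwrite("pics/p6t.png",cv2.resize(f["img"][150:300,140:300,::-1],None,fx=4,fy=4))
```

```text
(38.65, array([0.5608, 0.1933, 0.101 ]), 0.436, array([ 1.2, -0.5, -0.8]))
```

View pics/p6.png

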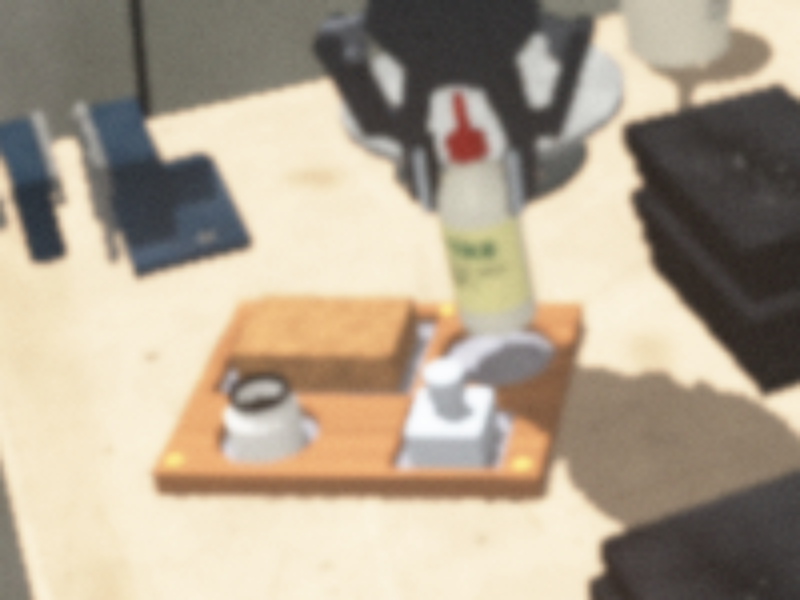

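Run:
```python
from pp import *
f=grab_frame("scene"); X,Y=.5608,.1933; z0=.101-.0677
for z in (0,.09,.132): print((proj(f,[X,Y,z0+z])-[90,190])*4)
```

```text
[[491.98129845 318.60025148]]
[[473.10496331 168.83472187]]
[[463.8981983   93.94884648]]
```

View pics/p6t.png

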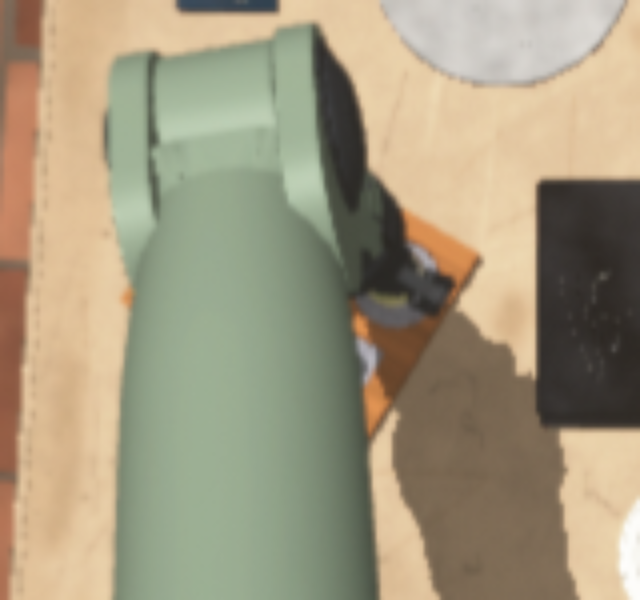

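Run:
```python
from pp import *
X,Y=W["glue_bottle"]
print(move_l([X,Y,.0725],.03,until_force=6),st())
```

```text
True (39.62, array([0.5599, 0.1929, 0.0736]), 0.438, array([ 0.3, -0.5,  4.9]))
```

```bash
python3 - <<'E'
from pp import *
X,Y=W["glue_bottle"]
let_go(); print(st()); move_l([X,Y,.27],.2); movep([.3,-.3,.3],rot(0)); print(st())
from ov import draw
b=P["kit_board"]
Q={"kit_board":b}
import h
for n in W: Q[n]=[*W[n],b[2]+(np.pi/2 if n=="sanding_block" else 0)]
# lift item models by well floor height
for n in W: h.M[n]=[m+[0,0,.006] for m in h.M[n]]
draw("top",(160,165,270,270),6,"pics/endA.png",Q); draw("scene",(110,220,300,350),4,"pics/endB.png",Q)
for cam in("top","scene"):
  f=grab_frame(cam)
  for n in W:
    for m in silhouettes(cam,n):
      if np.hypot(*(m["centre"]-proj(f,[*W[n],.02])[0]))<14:
        p,q=fit([(f,m["mask"].astype(float))],n,W[n],[Q[n][2]])
        d=p[:2]-b[:2];c,s=np.cos(b[2]),np.sin(b[2]);
        print(cam,n,"board xy",np.round([c*d[0]+s*d[1],-s*d[0]+c*d[1]],4),"iou",round(q,2)); break
for k in("top",): 
  f=grab_frame(k); cv2.imwrite("pics/end.png",f["img"][:,:,::-1])
E
python3 a.py | grep -E "cork|squat|large"
```

```text
(40.16, array([0.5586, 0.1928, 0.0725]), 0.999, array([ 0.4, -1. ,  0.5]))
(43.3, array([ 0.3005, -0.2997,  0.3   ]), 1.0, array([-0.2, -0.1,  0.7]))
top sanding_block board xy [-0.0323  0.0267] iou 0.91
top glue_bottle board xy [0.0614 0.0316] iou 0.84
top ink_pot board xy [-0.0457 -0.0417] iou 0.77
top small_weight board xy [ 0.0479 -0.042 ] iou 0.81
scene glue_bottle board xy [0.0602 0.0327] iou 0.85
scene ink_pot board xy [-0.0468 -0.0412] iou 0.82
scene small_weight board xy [ 0.0469 -0.0397] iou 0.93
cork_block 0.55 [413.8 284.6] 628 [ 0.404  -0.2728  1.5803] iou 0.967 r 0.487
squat_jar 0.72 [312.1 176.3] 361 [ 0.6956 -0.0103  0.2014] iou 0.868 r 0.696
large_weight 0.85 [371.9 290. ] 485 [ 0.3874 -0.1648 -0.1156] iou 0.934 r 0.421
```

View pics/endA.png

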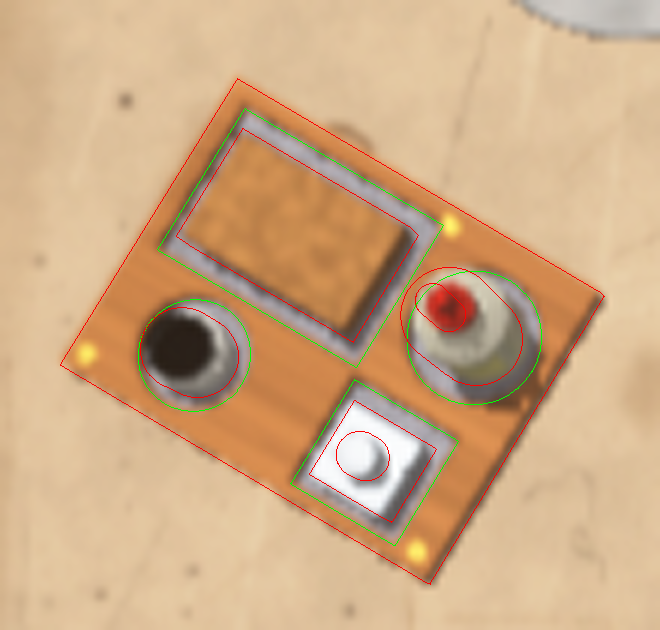

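View pics/endB.png

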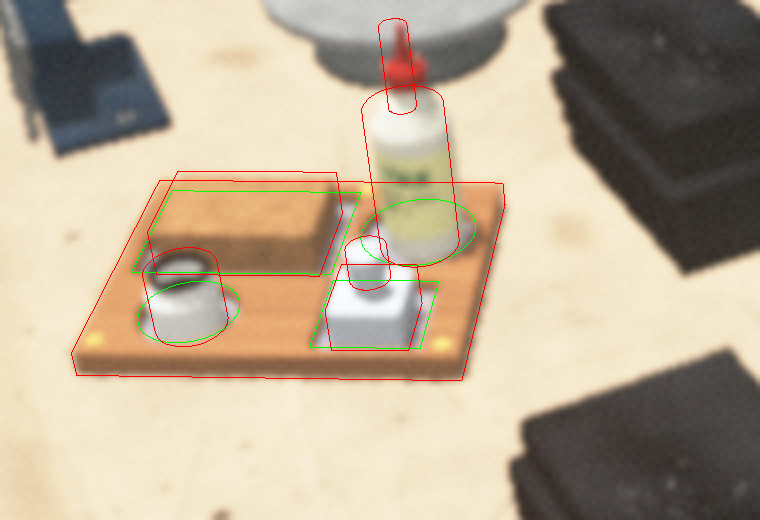

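View pics/end.png

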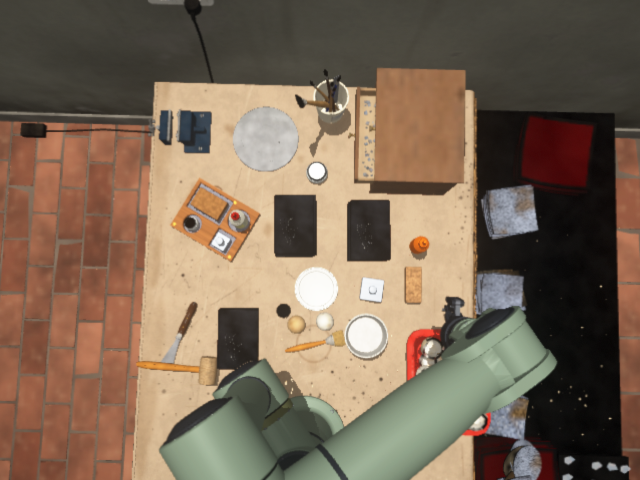

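Run:
```python
from pp import *
f=grab_frame("scene"); cv2.imwrite("pics/blk.png",cv2.resize(f["img"][250:325,120:250,::-1],None,fx=6,fy=6,interpolation=cv2.INTER_CUBIC))
f=grab_frame("top"); cv2.imwrite("pics/blkt.png",cv2.resize(f["img"][170:265,165:265,::-1],None,fx=6,fy=6,interpolation=cv2.INTER_CUBIC))
b=P["kit_board"];c,s=np.cos(b[2]+np.pi/2),np.sin(b[2]+np.pi/2)
f=grab_frame("scene")
for sx in(-28,28):
  for sy in (-43,43):
    q=W["sanding_block"]+np.array([c*sx-s*sy,s*sx+c*sy])/1000
    print(sx,sy,(proj(f,[*q,.033])[0]-[120,250])*6,(proj(f,[*q,.006])[0]-[120,250])*6)
```

```text
-28 -43 [406.35406267 167.16351225] [416.879519   231.26219766]
-28 43 [157.89250207 164.70304012] [171.79038248 228.54021658]
28 -43 [441.56732125  75.46673308] [451.0320351  137.95598557]
28 43 [203.91182379  73.60187289] [216.43653939 135.85012259]
```

View pics/blk.png

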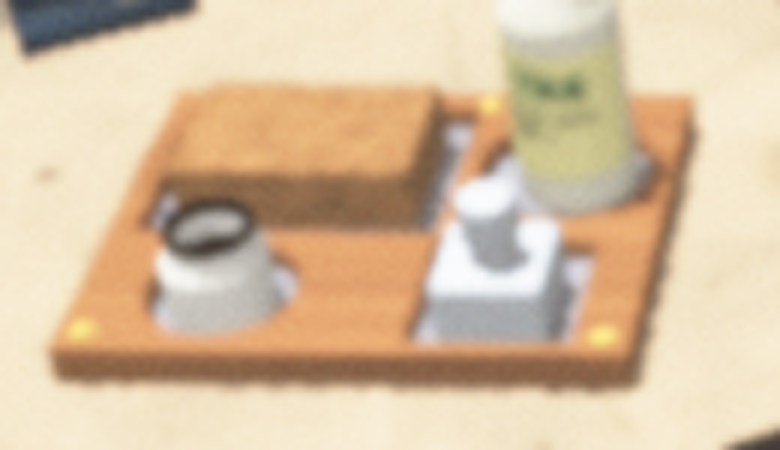

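Run:
```python
from pp import *
print(st()); sign_off(); print(st())
```

```text
(44.55, array([ 0.3, -0.3,  0.3]), 1.003, array([-0.8, -0.2, -0.5]))
the job is handed in; nothing more can be done
the job is handed in; nothing more can be done
```

All four kit items are in their wells and the job was handed in at about 44.6 s. The sanding block, ink pot, small weight and glue bottle went in, in that order. No verdict is reported.

| Item | Measured offset from well centre |
|---|---|
| Sanding block | about 1.5 mm (top camera only) |
| Ink pot | about 1 mm |
| Small weight | under 2 mm |
| Glue bottle | 4–5 mm |

- **Limits and seating:** All offsets are inside the 12.5 mm limit. Each item touched down at the height expected for its well floor. In the pictures all four look upright and flat.
- **Look-alikes:** The cork block, squat jar and large weight measured within about 2 mm of their start positions. The orange bottle was not touched.
- **Arm:** It was clear of everything, with an outside force of about 1 N, when I handed in.

**Disagreements:** The scene camera network did not find the sanding block. In that picture the block's edges sit about 1.3 px (roughly 3 mm) lower than the model. The bottle is 2–4 mm off its target in both cameras, which is within tolerance.

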